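# Index the filling carousel to the empty tub

### The arm

A 6-joint arm with a two-finger parallel gripper is mounted at the origin on a cart in front of the work surface, level with it; the furniture and walls round the work are solid. World frame = base frame: x ahead of the robot, y to its left, z up, the work surface at z = 0. Lengths are in m, angles in rad, forces in N, time in s.
With the tool pointing down it reaches from about 0.3 to 0.775 m from the base axis. Payload 14.6 kg.
Tool frame: the origin (TCP) lies on the centre line of the jaws, within the pads' length; the fingertips stand 17 mm ahead of it and the grasp point (between the pads) lies 2 mm behind it; z points along the fingers, x is the direction in which the jaws open and shut, and the axes are right-handed (so a half turn about z gives the same grasp; the last joint's range is limited). The gripper opens to 94 mm and grips with 3 to 60 N. Pads are 16 mm wide; open, the fingers measure 119 mm over their backs; the gripper's body (75 mm by 177 mm) begins 78 mm behind the grasp point.
Start: joints at [1.035, 0.3, 1.521, -0, 1.321, -0.067], TCP at [0.248, 0.491, 0.222] pointing down, gripper open.
Joint ranges: [-3.03, 3.03], [-0.79, 2.21], [0.23, 2.52], [-1.04, 4.18], [0, 3.07], [-2.55, 2.55]. Speed limits (rad/s): [2.22, 2.22, 2.57, 3.14, 3.14, 3.14].

### API

Orientations are given as [roll, pitch, yaw] about the fixed x, y, z axes, in that order (R = Rz(yaw) Ry(pitch) Rx(roll)).
In Python, from station import ctrl gives the robot as it stands. The module is installed in compiled form; this text tells all that it offers.
- The arm moves only by the tool drive_tool, never from a script. Its argument "increments" is a list of rows, each a list of 3 entries, a list of its own where there are three numbers: the turn, a rotation vector about the tool's x, y, z in degrees, then the shift along the tool's x, y, z in mm, then the opening, from 0 (shut) to 1 (fully open). In form: [[[ax, ay, az], [dx, dy, dz], hand], ...]. A call has 1 to 20 rows; each row shifts and turns the commanded pose from where the row before left it, along the tool's axes as they then stand; what a row does not reach is not made up. A row lasts 1/8 s, in which the tool goes at most 62.5 mm and 10.7 degrees, less where a joint would pass 70% of its speed; a pose out of reach is approached as far as the arm can. A call with a gripper value outside its range is refused whole. The fingers move at their own pace and stop on an object; "squeeze" is the grip in N (left out, the last holds). Time passes only in rows, so rows that do not move let the fingers close. It gives the time, the measured TCP pose, the force and the opening at its end, in the units of the state.
- ctrl.get_obs(): the state, without advancing time (a new reading comes with each control period).
- ctrl.camera(name): name is "side" or "top" or "wrist"; returns the picture (420x560x3 uint8, red, green, blue); there is no depth.
- ctrl.calibration(name): a dict with "fx", "fy", "cx", "cy" (pixels), "rvec" (rotation vector, rad) and "tvec" (3), from world to camera coordinates, as OpenCV has them. Camera axes: x right, y down, z forward; pixel columns grow to the right and rows downward; lengths in m; the calibration is good to about 2 mm. A picture is of the moment at which its call begins: read the wrist's pose just before it. calibration takes no time and is no camera call; for the wrist camera it gives the pose at the moment of the call.
- ctrl.hand_in(): hands the job in, once; it reports no verdict.
The state is a dict: "time_s": time; "qpos": joint angles; "joint_vel": joint speeds; "tau": joint torques, N m; "ee_pos": TCP position; "eef_rot": TCP orientation; "force": force on the tool from outside, world axes, zero at the start; "moment": the same for the moment, N m; "grip_width": finger opening in m.
Only numpy, scipy, OpenCV 4.12 (cv2) and the standard library are available. Lean on these libraries where they do the work, as an engineer would, in place of code of your own. Each camera call takes 0.05 s, during which the arm holds its last target.

### The job

Turn the carousel's handwheel clockwise by its black handle to bring the empty white tub round to the red filling pointer, then let go. One full turn of the wheel moves the turntable on by exactly one place (a quarter turn); the empty tub is one or two places away, so count the turns it needs. Move it only with the handwheel: do not touch the turntable or that tub.

Things in the scene. Friction and masses are not known exactly. Their poses are not given: they have to be found in the camera images.
- handle (a point): centre of the handwheel's upright black round handle, 24 mm in diameter, 56 mm high, 125 mm above the table. It moves level on a circle of 50 mm radius about the wheel axis. It revolves freely on its pin, so a gripper holding it from above can keep its own yaw all the way round. About 2 N turns the wheel, which stays where it is left. The wheel's rim lies 33 mm and more below this point.
- wheel_axis (a point): point on the handwheel's fixed upright axis, at the height of the handle's centre (125 mm above the table). At the start the handle lies 50 mm from here on the robot's side, against a stop, so the wheel can be turned only clockwise (seen from above) from there. One full turn moves the turntable one place. Hub and rim lie below 102 mm.
- turntable: round aluminium turntable, 300 mm in diameter, top face 57 mm above the table; origin at the centre of the top face, 285 mm from the wheel axis. Four ring seats, 90 degrees apart, lie 90 mm from its centre. Geared to the handwheel: one full clockwise turn of the wheel (seen from above) turns it 90 degrees clockwise.
- empty_tub: the empty white round tub, 115 mm in diameter at the rim, 70 mm high (rim 127 mm above the table); origin at the centre of its underside. It stands loose in a seat that reaches the pointer after one or two clockwise turns of the wheel. Two like tubs with mushroom pieces in them stand in other seats; the seat at the pointer is vacant at the start.
- fill_mark (a point): fixed point 57 mm above the table, 90 mm from the turntable's centre on the line to the red arrow pointer, which stands at the turntable's edge on its left (+y) side as the robot sees it: the centre of the seat that stands at the pointer.
Not all that is in view belongs to the job. What is shaped like the empty_tub but green or orange is not meant.

How it is judged:
At the end, for the whole second after the job is handed in: The empty tub stands upright in its seat on the turntable, its centre within 20 mm of the filling mark at the red pointer (about 40 degrees of the wheel either way), and the turntable is at rest (horizontal distance between empty_tub and fill_mark below 0.02 m and height (world z) of empty_tub between 0.05 and 0.064 m and angle between empty_tub's own z axis and vertical below 0.1 rad and angular speed of turntable below 0.05 rad/s); the robot touches nothing.
It fails at once if the robot touches the empty tub (contact force between empty_tub and the fingers above 0.5 N or contact force between empty_tub and the arm above 0.5 N).
It fails at once if the robot touches the turntable itself (contact force between turntable and the fingers above 0.5 N or contact force between turntable and the arm above 0.5 N).
It also fails if it takes over 51 s, if anything falls off the work surface, if the arm or the gripper's body presses on something with over 40 N, if the wrist force passes 120 N, or if a joint passes its speed limit or range.

## Working session

There is one attempt and no reset: what is moved stays moved. The work goes in short steps, Python scripts to look and compute and a tool call to move; the robot and the scene stay as the last step left them, time stands still between calls to the robot, and variables do not carry over. Pictures are saved under pics/ and viewed, and the job is handed in when it is done.

Besides the shell and the picture viewer there is one more tool, called after "Request:" as name(argument=value, ...) on one line, values as JSON. drive_tool: Moves the arm, as the interface text tells. Its arguments: {"type":"object","properties":{"increments":{"type":"array"},"squeeze":{"type":"number"}},"required":["increments"]}

```bash
mkdir -p pics
python3 - <<'E'
from station import ctrl
import cv2
print(ctrl.get_obs())
for n in ("side","top","wrist"):
    c=ctrl.calibration(n); print(n,c)
    cv2.imwrite(f"pics/{n}0.png",ctrl.camera(n)[:,:,::-1])
E
```

```text
{'time_s': 0.0, 'qpos': array([ 1.03544179e+00,  3.00491941e-01,  1.52159728e+00,  1.51047115e-05,
        1.32072711e+00, -6.65943838e-02]), 'joint_vel': array([ 0.00069677,  0.00120384, -0.00050743, -0.00090626,  0.00061947,
       -0.00053681]), 'tau': array([-7.10503482e-04, -5.31806803e+01, -3.52747250e+01,  7.07675633e-02,
        2.43817287e-02, -5.17507726e-05]), 'ee_pos': array([0.24834462, 0.49045154, 0.22186805]), 'eef_rot': array([-3.14149663e+00,  1.21998852e-03,  1.10203248e+00]), 'force': array([ 0.59937606, -0.31915611, -0.00356634]), 'moment': array([0.00808108, 0.02883339, 0.00697932]), 'grip_width': 0.09429546216592459}
side {'fx': 442.99886084751, 'fy': 442.99886084751, 'cx': 274.9360445918021, 'cy': 207.1203982183133, 'rvec': array([ 2.23045697, -0.33446359,  0.13614793]), 'tvec': array([-0.59335425,  0.27341659,  0.78252078])}
top {'fx': 527.0402450997981, 'fy': 527.0402450997981, 'cx': 284.18087694839386, 'cy': 208.69706351643555, 'rvec': array([ 2.09347632, -2.14622548,  0.20644789]), 'tvec': array([0.12886801, 0.64828281, 1.28576911])}
wrist {'fx': 326.57983931273475, 'fy': 326.57983931273475, 'cx': 277.84008161132135, 'cy': 212.7835204324414, 'rvec': array([-2.47683211, -1.5205268 , -0.20412164]), 'tvec': array([-0.54914576, -0.0283358 ,  0.39209391])}
```

View pics/side0.png

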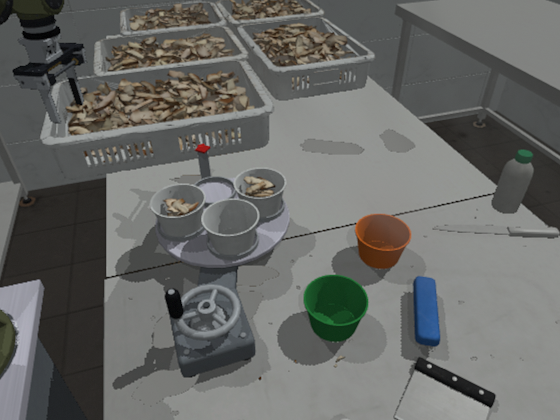

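View pics/top0.png

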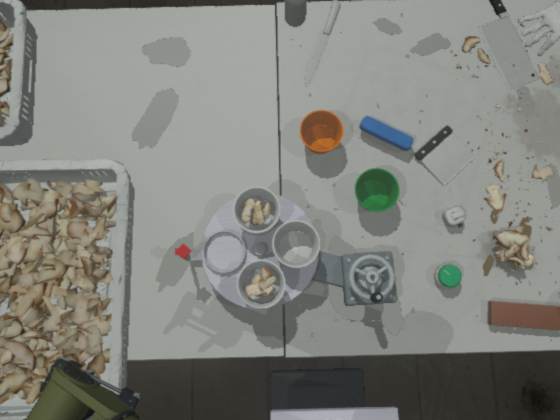

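View pics/wrist0.png

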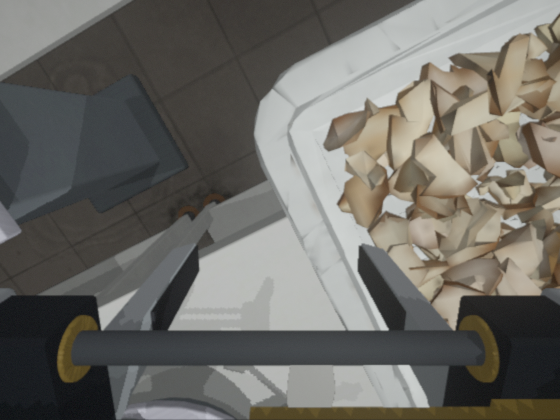

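Top view: vacant seat (224,253) is at the red pointer (183,252). The filled tubs are at (257,210) and (262,284). The empty white tub is at (296,243), opposite the pointer, so it needs two turns. The wheel hub is near (371,277) and the handle near (376,296). Next I'll zoom in.

Run:
```python
import cv2
a=cv2.imread("pics/top0.png")[240:320,330:420]; b=cv2.imread("pics/side0.png")[270:380,150:270]
cv2.imwrite("pics/topz.png",cv2.resize(a,None,fx=7,fy=7,interpolation=cv2.INTER_CUBIC))
cv2.imwrite("pics/sidez.png",cv2.resize(b,None,fx=5,fy=5,interpolation=cv2.INTER_CUBIC))
```

```text
(no output)
```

View pics/topz.png

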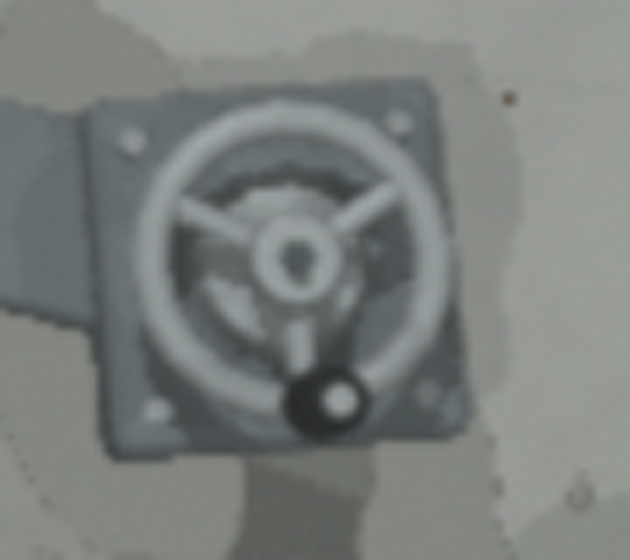

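View pics/sidez.png

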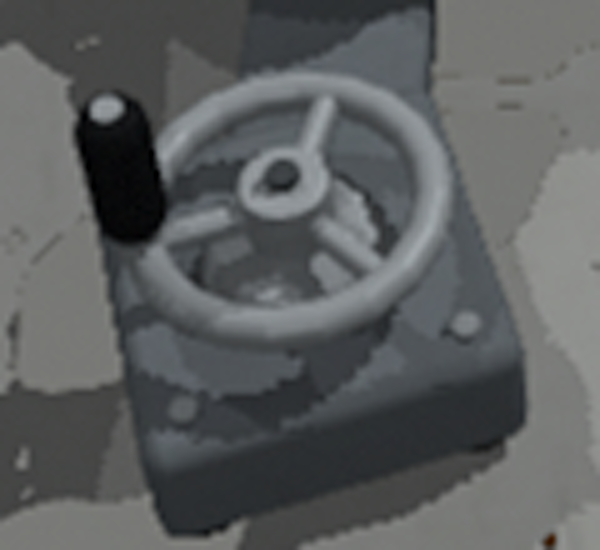

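```bash
cat > h.py <<'E'
import numpy as np, cv2
from station import ctrl
def P(n):
    c=ctrl.calibration(n);K=np.array([[c['fx'],0,c['cx']],[0,c['fy'],c['cy']],[0,0,1]])
    R=cv2.Rodrigues(c['rvec'])[0];return K,R,np.array(c['tvec'])
def tri(n1,p1,n2,p2):
    M=[]
    for n in(n1,n2):
        K,R,t=P(n);M.append(K@np.c_[R,t])
    X=cv2.triangulatePoints(M[0],M[1],np.array(p1,float).reshape(2,1),np.array(p2,float).reshape(2,1))[:,0]
    X=X[:3]/X[3]
    e=[np.linalg.norm(proj(n,X)-p) for n,p in((n1,p1),(n2,p2))]
    return X.round(4),np.round(e,2)
def proj(n,X):
    K,R,t=P(n);q=K@(R@np.array(X)+t);return q[:2]/q[2]
def atz(n,p,z):
    K,R,t=P(n);d=R.T@np.linalg.inv(K)@np.array([p[0],p[1],1.]);o=-R.T@t
    return (o+d*(z-o[2])/d[2]).round(4)
E
python3 - <<'E'
from h import *
print("cap",tri('top',(378.3,296.7),'side',(171.0,291.2)))
print("hub",tri('top',(372.0,276.5),'side',(206.4,304.6)))
print("handle bottom-ish side/top z", atz('top',(378.3,296.7),.153),atz('side',(171,291.2),.153))
print("hub@.1",atz('top',(372,276.5),.1),atz('side',(206.4,304.6),.1))
# rim: ellipse centre top (293,260)/7
print("rim@.092",atz('top',(330+293/7-.5,240+260/7-.5),.088))
print("tub rim c",atz('top',(296.5,243),.127),"seat",atz('top',(224,253),.06), "red",atz('top',(183,252),.12))
for n in('top',):
  for z in (.057,):print(proj(n,(0.4,0,z)))
E
```

```text
cap (array([ 0.421 , -0.0992,  0.153 ]), array([0.09, 0.18]))
hub (array([ 0.4713, -0.0964,  0.0975]), array([0.01, 0.01]))
handle bottom-ish side/top z [ 0.4212 -0.0992  0.153 ] [ 0.4207 -0.0992  0.153 ]
hub@.1 [ 0.4711 -0.096   0.1   ] [ 0.4713 -0.0985  0.1   ]
rim@.092 [ 0.4716 -0.0964  0.088 ]
tub rim c [0.554  0.0854 0.127 ] seat [0.5418 0.2674 0.06  ] red [0.5399 0.3594 0.12  ]
[332.12853347 307.47391688]
```

The points check out:
- **Handle cap:** z 0.153, as the text implies.
- **Handle radius:** 50 mm from the axis at (0.471, -0.097).
- **Turntable centre:** 284 mm from the axis.

Next I move over the handle with yaw 0.

Request:
drive_tool(increments=[[[0,0,10.5],[0,0,-8],0.7],[[0,0,10.5],[0,0,-8],0.7],[[0,0,10.5],[0,0,-8],0.7],[[0,0,10.5],[0,0,-8],0.7],[[0,0,10.5],[0,0,-8],0.7],[[0,0,10.6],[0,0,0],0.7],[[0,0,0],[7,25,0],0.7],[[0,0,0],[14,47,0],0.7],[[0,0,0],[14,47,0],0.7],[[0,0,0],[14,47,0],0.7],[[0,0,0],[14,47,0],0.7],[[0,0,0],[14,47,0],0.7],[[0,0,0],[14,47,0],0.7],[[0,0,0],[14,47,0],0.7],[[0,0,0],[14,47,0],0.7],[[0,0,0],[14,47,0],0.7],[[0,0,0],[14,47,0],0.7],[[0,0,0],[14,47,0],0.7],[[0,0,0],[11,47,0],0.7],[[0,0,0],[0,0,0],0.7]], squeeze=20)

```text
time_s: 2.65
ee_pos: [0.4209, -0.1004, 0.2619]
eef_rot: [-3.141, 0.001, -0.003]
force: [0.2, 0.1, -0.3]
grip_width: 0.0655
```

Run:
```python
from h import *
print(proj('wrist',(.421,-.0992,.153)))
cv2.imwrite("pics/w1.png",ctrl.camera('wrist')[:,:,::-1])
```

```text
[277.23914554 212.99028126]
```

View pics/w1.png

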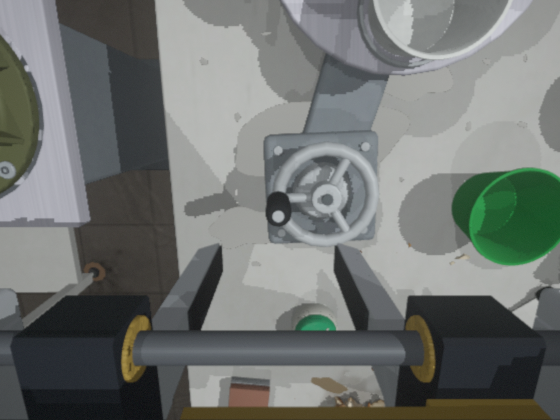

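The wrist view shows the handle cap at (278,216). The prediction was (277,213), so they agree to about 2 mm. Descending and gripping.

Request:
drive_tool(increments=[[[0,0,0],[0,0,25],0.7],[[0,0,0],[0,0,30],0.7],[[0,0,0],[0,0,30],0.7],[[0,0,0],[0,0,25],0.7],[[0,0,0],[0,0,15],0.7],[[0,0,0],[0,0,10],0.7],[[0,0,0],[0,0,0],0.7],[[0,0,0],[0,0,0],0.0],[[0,0,0],[0,0,0],0.0],[[0,0,0],[0,0,0],0.0],[[0,0,0],[0,0,0],0.0]])

```text
time_s: 4.08
ee_pos: [0.4209, -0.0983, 0.1276]
eef_rot: [3.141, -0.0, 0.001]
force: [0.7, -0.5, 0.7]
grip_width: 0.029
```

Run:
```python
import numpy as np
from h import *
o=ctrl.get_obs();print(o['ee_pos'],o['grip_width'],o['force'])
t=np.radians(np.arange(0,41)*9)
p=np.round(np.c_[-50*np.cos(t),-50*np.sin(t)],1)
d=np.round(np.diff(p,axis=0),1)
print(d[:20].tolist());print(d[20:].tolist())
cv2.imwrite("pics/w2.png",ctrl.camera('wrist')[:,:,::-1])
cv2.imwrite("pics/s2.png",ctrl.camera('side')[:,:,::-1])
```

```text
[ 0.4209383  -0.09827707  0.12757813] 0.02903064353811709 [ 0.72121822 -0.48477506  0.69423686]
[[0.6, -7.8], [1.8, -7.7], [3.0, -7.2], [4.1, -6.7], [5.1, -6.0], [6.0, -5.1], [6.7, -4.1], [7.2, -3.0], [7.7, -1.8], [7.8, -0.6], [7.8, 0.6], [7.7, 1.8], [7.2, 3.0], [6.7, 4.1], [6.0, 5.1], [5.1, 6.0], [4.1, 6.7], [3.0, 7.2], [1.8, 7.7], [0.6, 7.8]]
[[-0.6, 7.8], [-1.8, 7.7], [-3.0, 7.2], [-4.1, 6.7], [-5.1, 6.0], [-6.0, 5.1], [-6.7, 4.1], [-7.2, 3.0], [-7.7, 1.8], [-7.8, 0.6], [-7.8, -0.6], [-7.7, -1.8], [-7.2, -3.0], [-6.7, -4.1], [-6.0, -5.1], [-5.1, -6.0], [-4.1, -6.7], [-3.0, -7.2], [-1.8, -7.7], [-0.6, -7.8]]
```

View pics/s2.png

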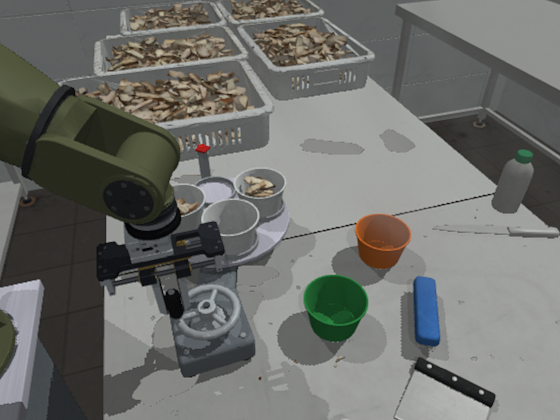

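View pics/w2.png

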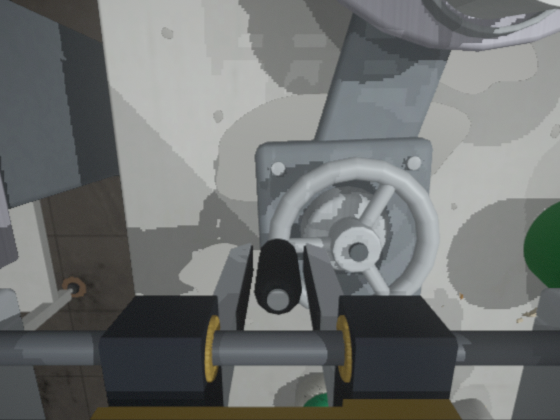

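The handle stands between the fingers (cap at (277,297) in the wrist view), and they are still closing.

Request:
drive_tool(increments=[[[0,0,0],[0,0,0],0.0],[[0,0,0],[0,0,0],0.0],[[0,0,0],[0,0,0],0.0]])

```text
time_s: 4.55
ee_pos: [0.4209, -0.0983, 0.1275]
eef_rot: [3.142, 0.0, 0.001]
force: [-2.7, 0.2, 3.6]
grip_width: 0.0232
```

Gripped at about 24 mm. Now half of turn 1.

Request:
drive_tool(increments=[[[0,0,0],[0.6,-7.8,0],0],[[0,0,0],[1.8,-7.7,0],0],[[0,0,0],[3.0,-7.2,0],0],[[0,0,0],[4.1,-6.7,0],0],[[0,0,0],[5.1,-6.0,0],0],[[0,0,0],[6.0,-5.1,0],0],[[0,0,0],[6.7,-4.1,0],0],[[0,0,0],[7.2,-3.0,0],0],[[0,0,0],[7.7,-1.8,0],0],[[0,0,0],[7.8,-0.6,0],0]])

```text
time_s: 5.8
ee_pos: [0.471, -0.0464, 0.1275]
eef_rot: [-3.139, 0.0, 0.001]
force: [-1.4, 11.4, 3.5]
grip_width: 0.0237
```

Run:
```python
from h import *
o=ctrl.get_obs();print(o['ee_pos'],o['grip_width'],o['force'])
cv2.imwrite("pics/t3.png",ctrl.camera('top')[:,:,::-1])
```

```text
[ 0.47100384 -0.04638862  0.12751878] 0.023661382741259535 [-1.44308452 11.43463137  3.54241587]
```

View pics/t3.png

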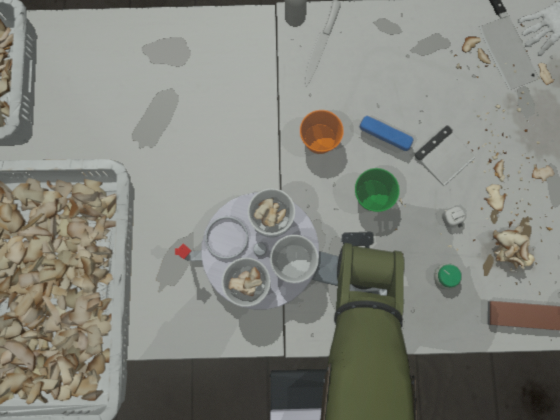

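The turntable moved about 23° clockwise. The 11 N radial pull suggests the axis lies about 2 mm further +y, so I'll correct by 1.5 mm.

Request:
drive_tool(increments=[[[0,0,0],[7.8,-0.9,0],0],[[0,0,0],[7.7,1.8,0],0],[[0,0,0],[7.2,3.0,0],0],[[0,0,0],[6.7,4.1,0],0],[[0,0,0],[6.0,5.1,0],0],[[0,0,0],[5.1,6.0,0],0],[[0,0,0],[4.1,6.7,0],0],[[0,0,0],[3.0,7.2,0],0],[[0,0,0],[1.8,7.7,0],0],[[0,0,0],[0.6,7.8,0],0]])

```text
time_s: 7.1
ee_pos: [0.5208, -0.0973, 0.1275]
eef_rot: [3.141, 0.0, 0.001]
force: [-2.7, 1.5, 5.3]
grip_width: 0.0237
```

Request:
drive_tool(increments=[[[0,0,0],[-0.6,7.8,0],0],[[0,0,0],[-1.8,7.7,0],0],[[0,0,0],[-3.0,7.2,0],0],[[0,0,0],[-4.1,6.7,0],0],[[0,0,0],[-5.1,6.0,0],0],[[0,0,0],[-6.0,5.1,0],0],[[0,0,0],[-6.7,4.1,0],0],[[0,0,0],[-7.2,3.0,0],0],[[0,0,0],[-7.7,1.8,0],0],[[0,0,0],[-7.8,0.6,0],0],[[0,0,0],[-7.8,-0.6,0],0],[[0,0,0],[-7.7,-1.8,0],0],[[0,0,0],[-7.2,-3.0,0],0],[[0,0,0],[-6.7,-4.1,0],0],[[0,0,0],[-6.0,-5.1,0],0],[[0,0,0],[-5.1,-6.0,0],0],[[0,0,0],[-4.1,-6.7,0],0],[[0,0,0],[-3.0,-7.2,0],0],[[0,0,0],[-1.8,-7.7,0],0],[[0,0,0],[-0.6,-7.8,0],0]])

```text
time_s: 9.6
ee_pos: [0.4207, -0.0965, 0.1275]
eef_rot: [3.141, 0.0, 0.001]
force: [2.8, -1.4, 2.3]
grip_width: 0.0237
```

Run:
```python
from h import *
o=ctrl.get_obs();print(o['ee_pos'],o['grip_width'],o['force'])
cv2.imwrite("pics/t4.png",ctrl.camera('top')[:,:,::-1])
```

```text
[ 0.42072424 -0.09646267  0.12748405] 0.023678098601042356 [ 2.84562081 -1.42292082  2.28282172]
```

View pics/t4.png

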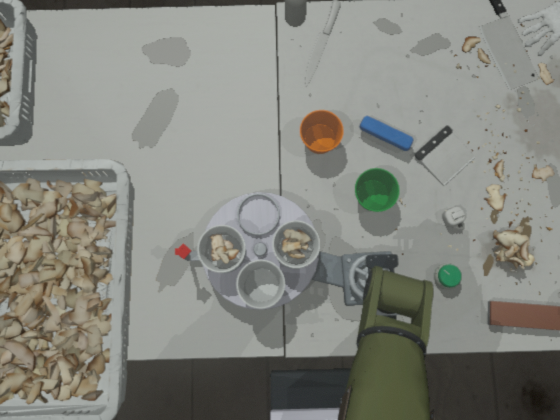

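After one turn, a filled tub is at the pointer (222,249) and the empty tub is on the robot's side (261,284). One more turn brings the empty tub to the pointer.

Request:
drive_tool(increments=[[[0,0,0],[0.6,-7.8,0],0],[[0,0,0],[1.8,-7.7,0],0],[[0,0,0],[3.0,-7.2,0],0],[[0,0,0],[4.1,-6.7,0],0],[[0,0,0],[5.1,-6.0,0],0],[[0,0,0],[6.0,-5.1,0],0],[[0,0,0],[6.7,-4.1,0],0],[[0,0,0],[7.2,-3.0,0],0],[[0,0,0],[7.7,-1.8,0],0],[[0,0,0],[7.8,-0.6,0],0],[[0,0,0],[7.8,0.6,0],0],[[0,0,0],[7.7,1.8,0],0],[[0,0,0],[7.2,3.0,0],0],[[0,0,0],[6.7,4.1,0],0],[[0,0,0],[6.0,5.1,0],0],[[0,0,0],[5.1,6.0,0],0],[[0,0,0],[4.1,6.7,0],0],[[0,0,0],[3.0,7.2,0],0],[[0,0,0],[1.8,7.7,0],0],[[0,0,0],[0.6,7.8,0],0]])

```text
time_s: 12.15
ee_pos: [0.5208, -0.0963, 0.1274]
eef_rot: [-3.141, 0.001, 0.001]
force: [-5.1, 1.1, 6.9]
grip_width: 0.0234
```

Request:
drive_tool(increments=[[[0,0,0],[-0.6,7.8,0],0],[[0,0,0],[-1.8,7.7,0],0],[[0,0,0],[-3.0,7.2,0],0],[[0,0,0],[-4.1,6.7,0],0],[[0,0,0],[-5.1,6.0,0],0],[[0,0,0],[-6.0,5.1,0],0],[[0,0,0],[-6.7,4.1,0],0],[[0,0,0],[-7.2,3.0,0],0],[[0,0,0],[-7.7,1.8,0],0],[[0,0,0],[-7.8,0.6,0],0],[[0,0,0],[-7.8,-0.6,0],0],[[0,0,0],[-7.7,-1.8,0],0],[[0,0,0],[-7.2,-3.0,0],0],[[0,0,0],[-6.7,-4.1,0],0],[[0,0,0],[-6.0,-5.1,0],0],[[0,0,0],[-5.1,-6.0,0],0],[[0,0,0],[-4.1,-6.7,0],0],[[0,0,0],[-3.0,-7.2,0],0],[[0,0,0],[-1.8,-7.7,0],0],[[0,0,0],[-0.6,-7.8,0],0]])

```text
time_s: 14.65
ee_pos: [0.4207, -0.0964, 0.1275]
eef_rot: [3.141, 0.0, 0.001]
force: [3.9, -0.4, 1.5]
grip_width: 0.0233
```

Run:
```python
from h import *
o=ctrl.get_obs();print(o['time_s'],o['ee_pos'],o['grip_width'],o['force'])
cv2.imwrite("pics/t5.png",ctrl.camera('top')[:,:,::-1])
```

```text
14.65 [ 0.42074889 -0.09642704  0.12751109] 0.023279956922058413 [ 3.9010126  -0.35744762  1.45567625]
```

View pics/t5.png

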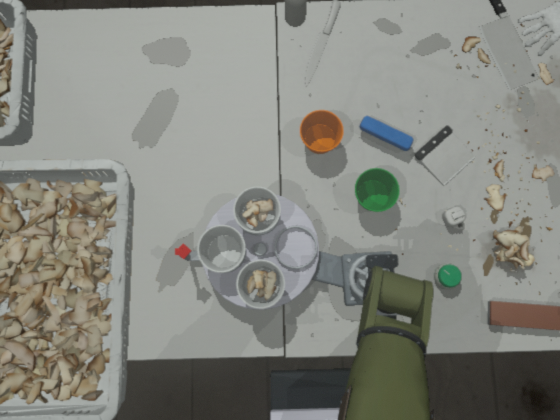

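The empty tub is now at the pointer (222,249). Releasing slowly, then lifting.

Request:
drive_tool(increments=[[[0,0,0],[0,0,0],0.4],[[0,0,0],[0,0,0],0.6],[[0,0,0],[0,0,0],0.6],[[0,0,0],[0,0,0],0.6],[[0,0,0],[0,0,0],0.6],[[0,0,0],[0,0,-10],0.6],[[0,0,0],[0,0,-20],0.6],[[0,0,0],[0,0,-25],0.6],[[0,0,0],[0,0,-25],0.6],[[0,0,0],[0,0,-25],0.6],[[0,0,0],[0,0,-15],0.6],[[0,0,0],[0,0,0],0.6],[[0,0,0],[0,0,0],0.6]])

```text
time_s: 16.32
ee_pos: [0.4206, -0.0966, 0.2466]
eef_rot: [-3.141, 0.001, 0.001]
force: [0.0, -0.5, 1.2]
grip_width: 0.0564
```

Run:
```python
from h import *
import time
o=ctrl.get_obs();print(o['time_s'],o['ee_pos'],o['grip_width'],o['force'])
a=ctrl.camera('top')[:,:,::-1]
b=ctrl.camera('side')[:,:,::-1]
cv2.imwrite("pics/s6.png",b)
cv2.imwrite("pics/t6.png",cv2.resize(a[170:330,160:420],None,fx=3,fy=3,interpolation=cv2.INTER_CUBIC))
```

```text
16.325 [ 0.42061261 -0.09664207  0.246631  ] 0.0564020129329443 [ 0.03705325 -0.50332624  1.17972691]
```

View pics/t6.png

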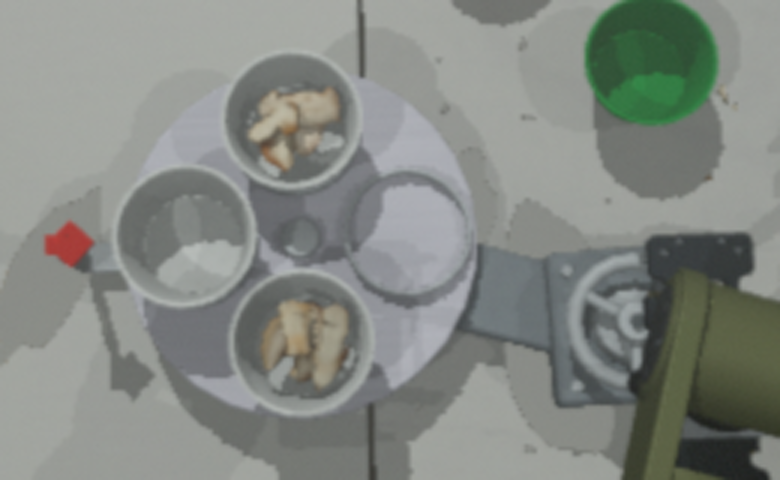

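View pics/s6.png

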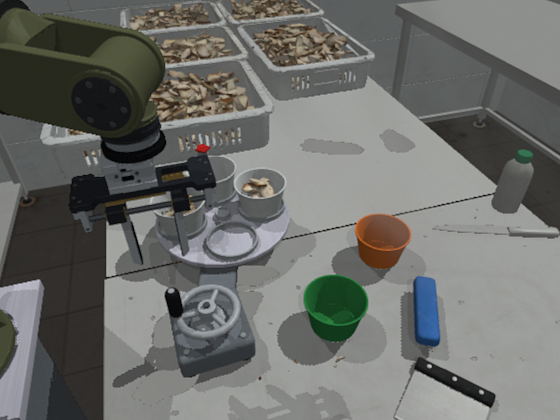

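Run:
```python
from h import *
t=atz('top',(222,248.3),.127); print(t, atz('top',(224,253),.06))
print(ctrl.hand_in())
```

```text
[0.5456 0.2645 0.127 ] [0.5418 0.2674 0.06  ]
the job is handed in; nothing more can be done
None
```

I turned the handwheel two full turns clockwise by its handle, which brought the empty white tub to the red pointer. Then I opened the gripper, lifted clear and handed in at about 16.4 s. The hand-in reports no verdict.

- **Tub position:** in the top view the tub's rim centre is at (0.546, 0.265). The centre of the vacant seat at the pointer, measured at the start, was (0.542, 0.267). That is about 5 mm apart, against the 20 mm limit.
- **Upright and at rest:** the tub looks upright in its seat in the top view; the side view only partly shows it. I judged the turntable to be at rest by eye and did not measure its speed. The wheel handle is back on the robot's side.
- **Contact:** the last force reading was about 1 N with the gripper in free air, which I take as sensor offset. The gripper stayed well away from the turntable and tubs in every picture I took.
- **Disagreement:** during the first quarter turn the wrist felt an 11 N sideways pull, which suggested the wheel axis was about 2 mm off my measured y. I shifted the circle by 1.5 mm, and the readings after that were about 9 N or less.

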